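# Dial the carousel cover to the blue-capped vial

### The arm

A 6-joint arm with a two-finger parallel gripper is mounted at the origin on the work surface. World frame = base frame: x ahead of the robot, y to its left, z up, the work surface at z = 0. Lengths are in mm, angles in degrees, forces in N, time in s.
With the tool pointing down it reaches from about 350 to 875 mm from the base axis. Payload 4.2 kg.
Tool frame: the origin (TCP) lies on the centre line of the jaws, within the pads' length; the fingertips stand 11 mm ahead of it and the grasp point (between the pads) lies 8 mm behind it; x points along the fingers, y is the direction in which the jaws open and shut, and the axes are right-handed (so a half turn about x gives the same grasp; the last joint's range is limited). The gripper opens to 85 mm and grips with 20 to 120 N. Pads are 22 mm wide; open, the fingers measure 114 mm over their backs; the gripper's body (76 mm by 85 mm) begins 54 mm behind the grasp point. The pads swing forward as they close: fully open they stand 13 mm farther back than shut.
Start: joints at [81.624, 22.042, 0.453, 0, -68.411, -14.817], TCP at [246.113, 574.48, 242.312] pointing down, gripper open.
Joint ranges: [-179.83, 179.83], [-69.29, 118.12], [-61.27, 80.66], [-181.25, 117.63], [-171.15, -9.14], [-177.46, 177.46]. Speed limits (degrees/s): [159.86, 159.86, 180, 180, 180, 180].

### API

Orientations are given as [roll, pitch, yaw] about the fixed x, y, z axes, in that order (R = Rz(yaw) Ry(pitch) Rx(roll)).
In Python, from cell import r, snapshot, camera_params gives the robot as it stands.
- The arm moves only by the tool move_arm, never from a script. Its argument "moves" is a list of rows, each a list of 5 numbers: the shift along the tool's x, y, z in mm, then the turn about the tool's x in rad, then the opening, from 0 (shut) to 1 (fully open). A call has 1 to 8 rows; each row shifts and turns the commanded pose from where the row before left it, along the tool's axes as they then stand; what a row does not reach is not made up. A row lasts 1/12 s, in which the tool goes at most 41.7 mm and 7.16 degrees, less where a joint would pass 70% of its speed; a pose out of reach is approached as far as the arm can. A call is refused whole if a number of a shift passes 41.7 or a number of a turn 0.125, either way. A call with a gripper value outside its range is refused whole. The fingers move at their own pace and stop on an object; "grip_force" is the grip in N (left out, the last holds). Time passes only in rows, so rows that do not move let the fingers close. It gives the time, the measured TCP pose, the force and the opening at its end, in the units of the state.
- r.get_obs(): the state, without advancing time (a new reading comes with each control period).
- snapshot(name): name is "scene" or "top"; returns the picture (420x560x3 uint8, red, green, blue); there is no depth.
- camera_params(name): a dict with "fx", "fy", "cx", "cy" (pixels), "k1" (the pictures are not rectified: a ray, as slopes to the right and down, at radius r is drawn at 1 + k1 r^2 times it, then the intrinsics apply), "rvec" (rotation vector, rad) and "tvec" (3), from world to camera coordinates, as OpenCV has them. Camera axes: x right, y down, z forward; pixel columns grow to the right and rows downward; lengths in mm; the calibration is good to about 2 mm. A picture is of the moment at which its call begins. camera_params takes no time and is no camera call.
- r.sign_off(): hands the job in, once; it reports no verdict.
The state is a dict: "time": time; "joints": joint angles; "dq": joint speeds; "effort": joint torques, N m; "ee_pos": TCP position; "orientation": TCP orientation; "wrist_force": force on the tool from outside, world axes, zero at the start; "ft_torque": the same for the moment, N m; "opening": opening from 0.0 (shut) to 1.0 (fully open).
Only numpy, scipy, OpenCV 4.12 (cv2) and the standard library are available. Lean on these libraries where they do the work, as an engineer would, in place of code of your own. Each camera call takes 0.05 s, during which the arm holds its last target.

### The job

On the round sample carousel, turn the clear slotted cover until its opening stands over the compartment that holds the blue-capped vial, so that the whole vial is uncovered and ready to be taken out. Leave the vial standing in its compartment, and let go of the cover.

Things in the scene. Friction and masses are not known exactly. Their poses are not given: they have to be found in the camera images.
- dial_cover (a joint): Turn of the carousel's clear cover (232 mm disc, black rim, top 68 mm above the bench) about its upright axis, rad: + anticlockwise from above, stops at +-1.75, starts within 0.2 of 0. Light friction (0.08 N m), stays where left, cannot lift. The drum below is white, fixed; ten compartments 36 deg apart; blue, red, green, yellow vials stand at -72, -36, 36, 72 deg in random order.
- handle (a point): Grip point of the black bar handle on the cover: on the turning axis, 91 mm above the bench. Bar 80 mm long, 14 mm thick, from 68 to 104 mm above the bench, fixed to the cover. x runs along the bar towards the middle of the opening (that end of the bar is orange), y across its thickness, z up. Pinch it across from above and twist to turn the cover.
- opening (a point): Middle of the cover's only opening: a 39 degree sector cut from 42 mm off the axis out to the rim, its two straight edges framed in orange. The point lies 88 mm from the axis, at the cover's top (68 mm above the bench), and turns with the cover; axes as for the handle.
- vial_blue: The wanted vial: upright, 26 mm across, 50 mm high, white with a blue cap (top 16 mm), standing loose in a compartment under the cover, about 88 mm from the turning axis. Origin: centre of its underside, 10 mm above the bench; z up. At the start it is 0.4 to 1.5 rad round from the opening, to either side.

How it is judged (in metres and radians):
At the end, for the whole second after the job is handed in: The middle of the opening lies within 15 mm (10 degrees) horizontally of the blue-capped vial, the cover is at rest, and the vial still stands upright (within 10 degrees) less than 20 mm from where it was (horizontal distance between opening and vial_blue below 0.015 m and angle between vial_blue's own z axis and vertical below 0.17 rad and distance of vial_blue from where it was at the start of the episode below 0.02 m and velocity of joint dial_cover between -0.05 and 0.05 rad/s); the robot touches nothing.
It also fails if it takes over 32 s, if anything falls off the work surface, if the arm or the gripper's body presses on something with over 40 N, if the wrist force passes 120 N, or if a joint passes its speed limit or range.

## Working session

There is one attempt and no reset: what is moved stays moved. The work goes in short steps, Python scripts to look and compute and a tool call to move; the robot and the scene stay as the last step left them, time stands still between calls to the robot, and variables do not carry over. Pictures are saved under pics/ and viewed, and the job is handed in when it is done.

Besides the shell and the picture viewer there is one more tool, called after ">>>" as name(argument=value, ...), one argument or row to a line, values as JSON. move_arm: Moves the arm, as the interface text tells. Its arguments: {"type":"object","properties":{"moves":{"type":"array","items":{"type":"array","items":{"type":"number"}}},"grip_force":{"type":"number"}},"required":["moves"]}

```bash
mkdir -p pics; python3 - <<'E'
from cell import r,snapshot,camera_params
import cv2
for n in("scene","top"):
    im=snapshot(n); cv2.imwrite(f"pics/{n}0.png",im[:,:,::-1]); print(n,camera_params(n))
print(r.get_obs())
E
```

```text
scene {'fx': 430.2184427121166, 'fy': 430.2184427121166, 'cx': 280.3297493510399, 'cy': 209.69215938190283, 'k1': -0.08928037604225142, 'rvec': array([ 0.91277003,  2.50602614, -1.05691452]), 'tvec': array([ 394.05663782, -204.65380352,  993.42212347])}
top {'fx': 400.5749054057325, 'fy': 400.5749054057325, 'cx': 282.4637823519472, 'cy': 210.3519798598778, 'k1': -0.0670998651404376, 'rvec': array([ 2.1430746 , -2.1764748 ,  0.06058982]), 'tvec': array([ 72.24907149, 574.09376806, 683.46672379])}
{'time': 0.1, 'joints': array([ 8.16229179e+01,  2.20863528e+01,  3.88107659e-01, -2.37737600e-02,
       -6.84123726e+01, -1.48180703e+01]), 'dq': array([ 0.05240182, -0.14159382,  0.21054009,  0.06255312,  0.00541633,
       -0.01648922]), 'effort': array([-4.85779474e-04, -3.93316841e+01,  1.88930029e+01,  4.19792846e+00,
       -2.56248313e-03,  7.12195828e-06]), 'ee_pos': array([245.94274964, 574.0330875 , 241.3383996 ]), 'orientation': array([  93.52539263,   89.88719658, -109.67852805]), 'wrist_force': array([ 0.01763485, -0.03443907, -0.66496452]), 'ft_torque': array([-0.01354265, -0.02318183,  0.00138088]), 'opening': 0.9981805208388054}
```

View pics/scene0.png

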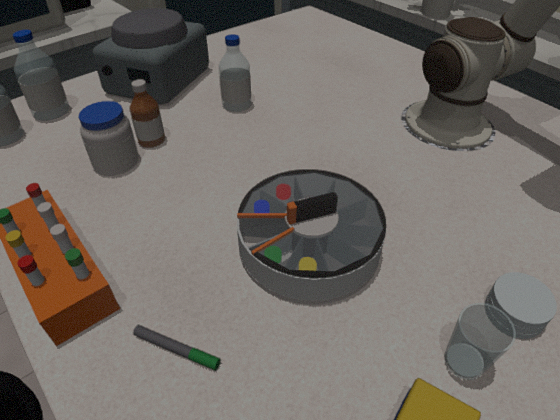

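View pics/top0.png

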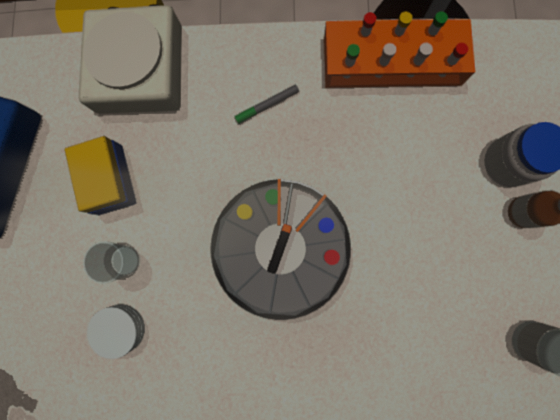

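The top view shows the disc centred near (281,249), with the opening between orange edges from (279,180) to (324,197). The blue cap is at (326,225), clockwise of the opening, and the handle's orange end is at (287,229).

```bash
cat >h.py <<'E'
import cv2,numpy as np
from cell import r,snapshot,camera_params
def ray(n,uv,z):
    p=camera_params(n);R=cv2.Rodrigues(p["rvec"])[0];K=np.array([[p["fx"],0,p["cx"]],[0,p["fy"],p["cy"]],[0,0,1]])
    x=cv2.undistortPoints(np.array(uv,float).reshape(-1,1,2),K,np.array([p["k1"],0,0,0,0]))[:,0]
    d=np.c_[x,np.ones(len(x))]@R; c=-R.T@p["tvec"]
    return c+d*((z-c[2])/d[:,2])[:,None]
def blobs(im,hlo,hhi,box,s=110,v=50,amin=15):
    h=cv2.cvtColor(im,cv2.COLOR_RGB2HSV);m=cv2.inRange(h,(hlo,s,v),(hhi,255,255))
    k=np.zeros_like(m);x0,y0,x1,y1=box;k[y0:y1,x0:x1]=m[y0:y1,x0:x1]
    n,l,st,c=cv2.connectedComponentsWithStats(k)
    return [(c[i],st[i,4],np.argwhere(l==i)[:,::-1]) for i in range(1,n) if st[i,4]>=amin]
E
python3 - <<'E'
from h import *
B={"top":(205,172,355,325),"scene":(230,165,390,280)}
for n in B:
    im=cv2.imread(f"pics/{n}0.png")[:,:,::-1].copy()
    for nm,a,b in(("blue",110,130),("orange",4,16),("green",45,80),("yellow",20,34)):
        for c,ar,px in blobs(im,a,b,B[n]):
            print(n,nm,c.round(1),ar,"z60",ray(n,c,60)[0].round(1),"z68",ray(n,c,68)[0].round(1))
            if nm=="orange":
                e=ray(n,px,68)[:,:2];m=e.mean(0);d=np.linalg.svd(e-m,full_matrices=0)[2][0];t=(e-m)@d
                print("   ends",(m+d*t.min()).round(1),(m+d*t.max()).round(1))
# rim: dark pixels outer contour, top view
im=cv2.imread("pics/top0.png"); g=cv2.cvtColor(im,cv2.COLOR_BGR2GRAY)
m=cv2.inRange(g,0,45);k=np.zeros_like(m);x0,y0,x1,y1=B["top"];k[y0:y1,x0:x1]=m[y0:y1,x0:x1]
n_,l,st,ce=cv2.connectedComponentsWithStats(k)
for i in range(1,n_):
    if st[i,4]>60:
        p=np.argwhere(l==i)[:,::-1]
        print("dark",ce[i],st[i]);
        h=cv2.convexHull(p.astype(np.int32))[:,0]
        w=ray("top",h,68)[:,:2];A=np.c_[2*w,np.ones(len(w))];s=np.linalg.lstsq(A,(w**2).sum(1),rcond=None)[0]
        print("  circ",s[:2],np.sqrt(s[2]+s[:2]@s[:2]))
        w=ray("top",p,104)[:,:2];q=cv2.minAreaRect(w.astype(np.float32));print("  rect z104",q)
E
```

```text
top blue [325.9 224.9] 180 z60 [546.4 -10.3  60. ] z68 [546.   -9.7  68. ]
top orange [278.8 202.1] 154 z60 [586.2  68.3  60. ] z68 [585.3  68.   68. ]
   ends [624.5  67.2] [548.7  68.8]
top orange [310.  213.4] 148 z60 [566.3  16.   60. ] z68 [565.6  16.2  68. ]
   ends [596.1  -9.3] [537.7  39.6]
top orange [286.4 228.1] 67 z60 [542.   56.1  60. ] z68 [541.7  56.   68. ]
   ends [543.8  62.6] [539.4  49. ]
top yellow [244.  211.2] 185 z60 [571.8 127.5  60. ] z68 [571.  126.5  68. ]
scene blue [261.4 206.4] 188 z60 [550.8  -6.6  60. ] z68 [5.558e+02 1.000e-01 6.800e+01]
scene orange [275.  213.7] 418 z60 [544.5  20.6  60. ] z68 [549.6  26.9  68. ]
   ends [519.7  46.3] [599.3  -5.8]
scene orange [272.5 240.1] 206 z60 [583.4  61.7  60. ] z68 [587.9  67.3  68. ]
   ends [548.2  68.2] [626.3  66.4]
scene green [273.2 253.4] 202 z60 [599.2  82.5  60. ] z68 [603.4  87.7  68. ]
scene yellow [307.1 264. ] 218 z60 [574.6 128.9  60. ] z68 [579.2 133.3  68. ]
dark [332.35799523 273.62291169] [284 211  66 107 419]
  circ [506.39617617  62.87312177] 110.49050959411294
  rect z104 ((471.4665222167969, -5.9775543212890625), (55.302085876464844, 184.62779235839844), 62.31536102294922)
dark [277.83806818 252.13636364] [268 231  21  42 352]
  circ [502.40835981  69.87864747] 29.844859925276726
  rect z104 ((503.036865234375, 69.09323120117188), (13.456286430358887, 66.38929748535156), 69.69017028808594)
dark [234.75086505 292.97231834] [213 259  64  59 289]
  circ [501.87927312  74.54732573] 105.47646042519077
  rect z104 ((438.71539306640625, 131.18817138671875), (132.74169921875, 26.381528854370117), 47.77436065673828)
```

```bash
python3 - <<'E'
from h import *
for n in("top","scene"):
    p=camera_params(n);print(n,"cam",(-cv2.Rodrigues(p["rvec"])[0].T@p["tvec"]).round(0))
im=cv2.imread("pics/top0.png"); g=cv2.cvtColor(im,cv2.COLOR_BGR2GRAY).astype(int)
# rim: darkest pixel along rays from approx centre
def rim(n,c0,z=68,c=(503,69)):
    p=camera_params(n);K=np.array([[p["fx"],0,p["cx"]],[0,p["fy"],p["cy"]],[0,0,1]])
    g=cv2.cvtColor(cv2.imread(f"pics/{n}0.png"),cv2.COLOR_BGR2GRAY).astype(np.float32)
    pts=[]
    for a in np.radians(np.arange(0,360,4)):
        rr=np.arange(100,130,.5);W=np.c_[c[0]+rr*np.cos(a),c[1]+rr*np.sin(a),np.full(len(rr),z)]
        uv=cv2.projectPoints(W,p["rvec"],p["tvec"],K,np.array([p["k1"],0,0,0.]))[0]
        v=cv2.remap(g,uv.astype(np.float32),None,cv2.INTER_LINEAR)[:,0]
        i=v.argmin()
        if v[i]<50: pts.append(W[i,:2])
    w=np.array(pts)
    for _ in range(4):
        A=np.c_[2*w,np.ones(len(w))];s=np.linalg.lstsq(A,(w**2).sum(1),rcond=None)[0]
        R=np.sqrt(s[2]+s[:2]@s[:2]);e=np.linalg.norm(w-s[:2],axis=1)-R;w=w[abs(e)<max(2*e.std(),1)]
    print(n,"rim",s[:2].round(1),R.round(1),len(w),e.std())
rim("top",0);rim("scene",0)
big=cv2.resize(im[170:330,205:355],None,fx=4.8,fy=3.7*4.8/3.7*0.78 if 0 else 3.7);cv2.imwrite("pics/z0.png",cv2.resize(im[170:325,205:355],(580,599)))
# handle (black+orange) top face and base in top view
h=cv2.cvtColor(im,cv2.COLOR_BGR2HSV)
m=((cv2.cvtColor(im,cv2.COLOR_BGR2GRAY)<45)|cv2.inRange(h,(4,110,50),(16,255,255)).astype(bool)).astype(np.uint8)
k=np.zeros_like(m);k[222:276,264:294]=m[222:276,264:294]
px=np.argwhere(k)[:,::-1]
for z in(68,104):
    w=ray("top",px,z)[:,:2];print(z,cv2.minAreaRect(w.astype(np.float32)),w.mean(0))
E
```

```text
top cam [512.  40. 734.]
scene cam [855. 398. 543.]
top rim [508.6  67.3] 112.8 51 0.47891212350938134
scene rim [510.9  68.3] 113.6 67 0.9815169642633507
68 ((509.3953857421875, 67.6669921875), (24.793935775756836, 83.99211120605469), 78.19100189208984) [509.51008101  68.27550692]
104 ((509.5196533203125, 66.18966674804688), (23.453330993652344, 79.4506607055664), 78.19100189208984) [509.62822473  66.76525233]
```

View pics/z0.png

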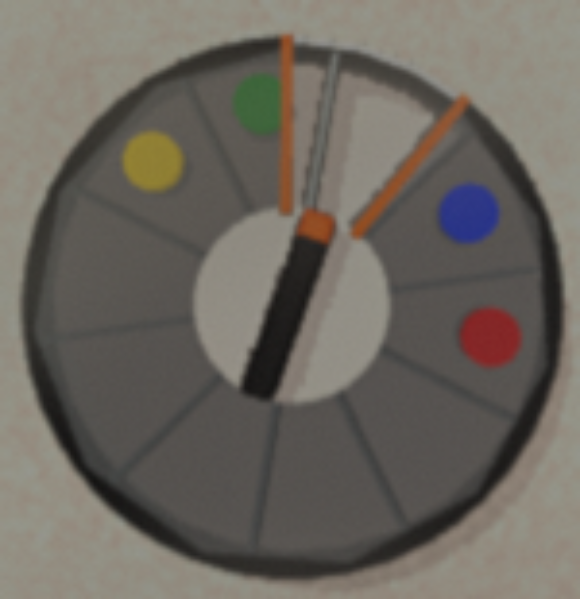

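```bash
cat >>h.py <<'E'
from scipy.spatial.transform import Rotation as Ro
def plan(tgt):
    o=r.get_obs();R=Ro.from_euler("xyz",o["orientation"],degrees=True).as_matrix()
    print("t",o["time"],"pos",o["ee_pos"].round(1),"F",o["wrist_force"].round(1),"q",o["joints"].round(0),"op",round(o["opening"],2))
    print(R.round(3));ya=np.degrees(np.arctan2(R[1,1],R[0,1]));print("tool y angle",ya.round(2))
    print("shift in tool axes",(R.T@(np.array(tgt)-o["ee_pos"])).round(1))
    return ya
E
python3 - <<'E'
from h import *
ya=plan([509.5,67.5,150])
for w in(69.5,-110.5):print("turn about tool x (rad)",np.radians((ya-w+180)%360-180))
E
```

```text
t 0.1 pos [245.9 574.  241.3] F [ 0.  -0.  -0.7] q [ 82.  22.   0.  -0. -68. -15.] op 1.0
[[-0.001 -0.394 -0.919]
 [-0.002 -0.919  0.394]
 [-1.     0.002 -0.   ]]
tool y angle -113.2
shift in tool axes [  92.1  361.5 -441.8]
turn about tool x (rad) 3.0944002160095243
turn about tool x (rad) -0.04719243758026868
```

>>> move_arm(
  moves=[
    [0, 20, -24.4, 0, 1],
    [0, 22, -27, 0, 1],
    [0, 22, -27, 0, 1],
    [0, 22, -27, 0, 1],
    [0, 22, -27, 0, 1],
    [0, 22, -27, 0, 1],
    [0, 22, -27, 0, 1],
    [0, 22, -27, 0, 1],
  ],
)

```text
time: 0.77
ee_pos: [374.0, 328.6, 242.0]
orientation: [64.8, 90.0, -138.4]
wrist_force: [0.8, 0.4, 0.2]
opening: 0.996
```

>>> move_arm(
  moves=[
    [0, 22, -27, 0, 1],
    [0, 22, -27, 0, 1],
    [0, 22, -27, 0, 1],
    [0, 22, -27, 0, 1],
    [0, 22, -27, 0, 1],
    [0, 22, -27, 0, 1],
    [0, 22, -27, 0, 1],
    [0, 22, -27, -0.047, 1],
  ],
)

```text
time: 1.43
ee_pos: [503.2, 81.9, 242.1]
orientation: [25.1, 90.0, -175.4]
wrist_force: [0.2, 0.6, -0.4]
opening: 0.998
```

```bash
python3 - <<'E'
from h import *
plan([509.5,67.5,150])
E
```

```text
t 1.4333 pos [503.2  81.9 242.1] F [ 0.2  0.6 -0.4] q [ 28.  11. -15.  -0. -64.  42.] op 1.0
[[-0.001 -0.35  -0.937]
 [-0.    -0.937  0.35 ]
 [-1.     0.     0.001]]
tool y angle -110.46
shift in tool axes [ 92.1  11.3 -11. ]
```

>>> move_arm(
  moves=[
    [20, 0, 0, 0, 1],
    [30, 0, 0, 0, 1],
    [30, 0, 0, 0, 1],
    [12, 0, 0, 0, 1],
    [0, 0, 0, 0, 1],
    [0, 0, 0, 0, 1],
  ],
)

```text
time: 1.93
ee_pos: [502.8, 83.5, 149.9]
orientation: [59.4, 89.9, -141.1]
wrist_force: [0.1, 0.7, 1.1]
opening: 1.002
```

```bash
python3 - <<'E'
from h import *
plan([509.5,67.5,85])
for n in("scene","top"): cv2.imwrite(f"pics/{n}1.png",snapshot(n)[:,:,::-1])
E
```

```text
t 1.9333 pos [502.8  83.5 149.9] F [0.1 0.7 1.1] q [ 28.  16. -23.   0. -51.  42.] op 1.0
[[-0.001 -0.35  -0.937]
 [-0.001 -0.937  0.35 ]
 [-1.     0.002  0.001]]
tool y angle -110.48
shift in tool axes [ 64.9  12.5 -11.9]
```

View pics/scene1.png

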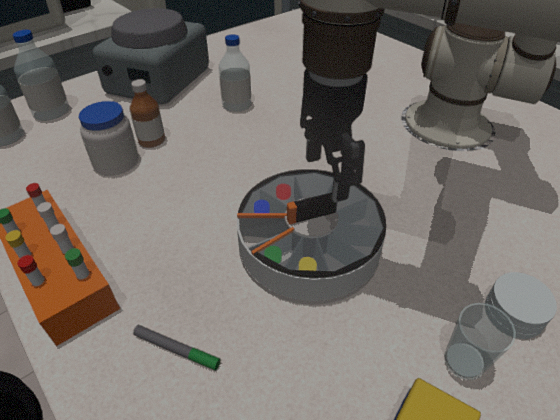

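The gripper hangs over the handle at about (340,190), slightly off axis as the pose reading says. I'll correct that, then descend.

>>> move_arm(
  moves=[
    [0, 12.5, -12, 0, 1],
    [0, 0, 0, 0, 1],
    [0, 0, 0, 0, 1],
    [0, 0, 0, 0, 1],
  ],
)

```text
time: 2.37
ee_pos: [510.2, 68.1, 151.3]
orientation: [-133.3, 89.9, 26.2]
wrist_force: [-0.7, -0.1, -0.1]
opening: 0.999
```

>>> move_arm(
  moves=[
    [15, 0, 0, 0, 1],
    [20, 0, 0, 0, 1],
    [15, 0, 0, 0, 1],
    [10, 0, 0, 0, 1],
    [4, 0, 0, 0, 1],
    [0, 0, 0, 0, 1],
    [0, 0, 0, 0, 1],
  ],
)

```text
time: 2.95
ee_pos: [510.3, 68.1, 86.9]
orientation: [-148.3, 89.9, 11.3]
wrist_force: [-0.7, 0.5, -0.2]
opening: 0.998
```

```bash
python3 - <<'E'
from h import *
plan([509.5,67.5,85])
for n in("scene","top"): cv2.imwrite(f"pics/{n}2.png",snapshot(n)[:,:,::-1])
E
```

```text
t 2.95 pos [510.3  68.1  86.9] F [-0.7  0.5 -0.2] q [ 26.  21. -26.   0. -42.  44.] op 1.0
[[ 0.001 -0.35  -0.937]
 [ 0.    -0.937  0.35 ]
 [-1.    -0.001 -0.001]]
tool y angle -110.47
shift in tool axes [1.9 0.9 0.6]
```

View pics/scene2.png

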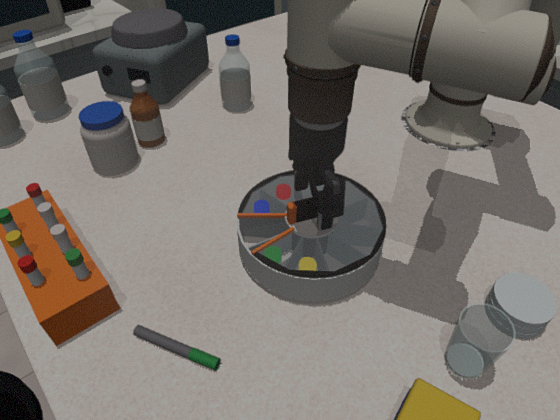

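The fingers straddle the bar at about (320,205), and the cover hasn't moved. Closing now.

>>> move_arm(
  moves=[
    [0, 1, 0, 0, 0.5],
    [0, 0, 0, 0, 0.25],
    [0, 0, 0, 0, 0.1],
    [0, 0, 0, 0, 0],
    [0, 0, 0, 0, 0],
    [0, 0, 0, 0, 0],
    [0, 0, 0, 0, 0],
    [0, 0, 0, 0, 0],
  ],
  grip_force=40,
)

```text
time: 3.72
ee_pos: [509.3, 66.4, 86.5]
orientation: [74.3, 90.0, -126.2]
wrist_force: [-1.3, -2.3, 3.1]
opening: 0.156
```

>>> move_arm(
  moves=[
    [0, 0, 0, 0, 0],
    [0, 0, 0, 0, 0],
    [0, 0, 0, 0, 0],
    [0, 0, 0, 0, 0],
  ],
)

```text
time: 4.05
ee_pos: [509.3, 66.5, 86.5]
orientation: [74.6, 90.0, -125.9]
wrist_force: [-1.3, -4.2, 4.8]
opening: 0.151
```

>>> move_arm(
  moves=[
    [0, 0, 0, 0.03, 0],
    [0, 0, 0, 0.05, 0],
    [0, 0, 0, 0.05, 0],
    [0, 0, 0, 0.05, 0],
    [0, 0, 0, 0.05, 0],
    [0, 0, 0, 0.05, 0],
    [0, 0, 0, 0.05, 0],
    [0, 0, 0, 0.05, 0],
  ],
)

```text
time: 4.72
ee_pos: [509.1, 66.1, 86.5]
orientation: [93.6, 89.9, -128.7]
wrist_force: [-1.2, -5.9, 6.1]
opening: 0.16
```

>>> move_arm(
  moves=[
    [0, 0, 0, 0.05, 0],
    [0, 0, 0, 0.05, 0],
    [0, 0, 0, 0.05, 0],
    [0, 0, 0, 0.05, 0],
    [0, 0, 0, 0.05, 0],
    [0, 0, 0, 0.05, 0],
    [0, 0, 0, 0.05, 0],
    [0, 0, 0, 0.035, 0],
  ],
)

```text
time: 5.38
ee_pos: [508.8, 65.9, 86.5]
orientation: [106.5, 89.9, -138.0]
wrist_force: [-1.2, -6.4, 6.6]
opening: 0.157
```

>>> move_arm(
  moves=[
    [0, 0, 0, 0, 0],
    [0, 0, 0, 0, 0],
    [0, 0, 0, 0, 0],
  ],
)

```text
time: 5.63
ee_pos: [508.8, 65.9, 86.5]
orientation: [104.2, 89.9, -140.2]
wrist_force: [-1.5, -5.7, 5.7]
opening: 0.156
```

```bash
python3 - <<'E'
from h import *
plan([509.5,67.5,85])
for n in("scene","top"): cv2.imwrite(f"pics/{n}3.png",snapshot(n)[:,:,::-1])
E
```

```text
t 5.6333 pos [508.8  65.9  86.5] F [-1.5 -5.7  5.7] q [ 26.  21. -27.   0. -42.   0.] op 0.16
[[-0.002 -0.902 -0.433]
 [-0.001 -0.433  0.902]
 [-1.     0.002 -0.   ]]
tool y angle -154.37
shift in tool axes [ 1.5 -1.3  1.2]
```

View pics/scene3.png

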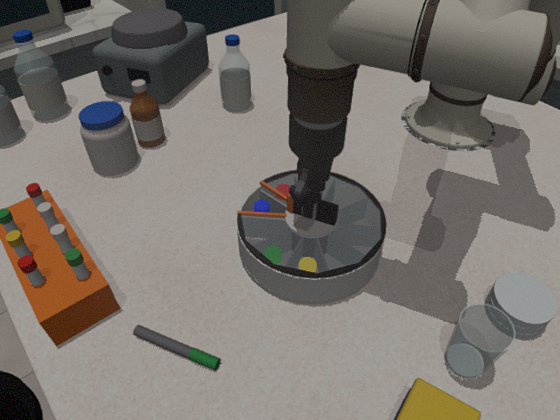

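The cover has turned. The orange edges, ending near (262,182) and (238,213), now stand either side of the blue cap at (261,207). Next I open, lift and move the arm away to check.

>>> move_arm(
  moves=[
    [0, 0, 0, 0, 0.3],
    [0, 0, 0, 0, 0.6],
    [0, 0, 0, 0, 1],
    [0, 0, 0, 0, 1],
    [0, 0, 0, 0, 1],
    [0, 0, 0, 0, 1],
    [0, 0, 0, 0, 1],
    [0, 0, 0, 0, 1],
  ],
)

```text
time: 6.4
ee_pos: [509.5, 66.9, 86.3]
orientation: [-70.4, 90.0, 45.3]
wrist_force: [-0.7, 1.0, 0.9]
opening: 1.001
```

>>> move_arm(
  moves=[
    [-10, 0, 0, 0, 1],
    [-20, 0, 0, 0, 1],
    [-30, 0, 0, 0, 1],
    [-30, 0, 0, 0, 1],
    [-30, 0, 0, 0, 1],
    [-30, 0, 0, 0, 1],
    [0, 0, 0, 0, 1],
  ],
)

```text
time: 6.98
ee_pos: [512.8, 67.5, 244.0]
orientation: [-101.1, 89.2, 14.7]
wrist_force: [0.9, 0.4, 0.5]
opening: 1.0
```

>>> move_arm(
  moves=[
    [0, -18, 30, 0, 1],
    [0, -18, 30, 0, 1],
    [0, -18, 30, 0, 1],
    [0, -18, 30, 0, 1],
    [0, -18, 30, 0, 1],
    [0, -18, 30, 0, 1],
    [0, -18, 30, 0, 1],
    [0, 0, 0, 0, 1],
  ],
)

```text
time: 7.65
ee_pos: [532.5, 315.9, 236.0]
orientation: [-73.3, 89.9, 42.6]
wrist_force: [0.1, -0.8, 0.8]
opening: 0.999
```

```bash
python3 - <<'E'
from h import *
plan([509.5,67.5,85])
B={"top":(205,172,355,325),"scene":(230,165,390,280)}
c0=np.array([509.5,67.5])
for n in("scene","top"):
    im=snapshot(n);cv2.imwrite(f"pics/{n}4.png",im[:,:,::-1])
    for nm,a,b in(("blue",110,130),("orange",4,16)):
        for c,ar,px in blobs(im,a,b,B[n]):
            w=ray(n,c,60 if nm=="blue" else 68)[0][:2];d=w-c0
            print(n,nm,c.round(1),ar,w.round(1),"ang",np.degrees(np.arctan2(d[1],d[0])).round(1),"rad",np.linalg.norm(d).round(1))
E
```

```text
t 7.65 pos [532.5 315.9 236. ] F [ 0.1 -0.8  0.8] q [ 46.  22.  -1.   0. -67. -20.] op 1.0
[[ 0.001 -0.899 -0.437]
 [ 0.001 -0.437  0.899]
 [-1.    -0.002  0.001]]
tool y angle -154.07
shift in tool axes [ 150.7  129.6 -213.4]
scene blue [261.4 205.6] 183 [549.6  -7.9] ang -62.0 rad 85.3
scene orange [281.8 195.2] 283 [513.5   0.8] ang -86.6 rad 66.8
scene orange [262.4 213.7] 182 [564.8  14.2] ang -43.9 rad 76.8
top blue [325.6 224.9] 185 [546.5  -9.8] ang -64.5 rad 85.7
top orange [310.9 214. ] 150 [564.5  14.8] ang -43.8 rad 76.2
top orange [298.3 238.9] 64 [523.5  36.3] ang -65.8 rad 34.1
top orange [327.  244.1] 164 [514.1 -10.8] ang -86.6 rad 78.4
```

View pics/top4.png

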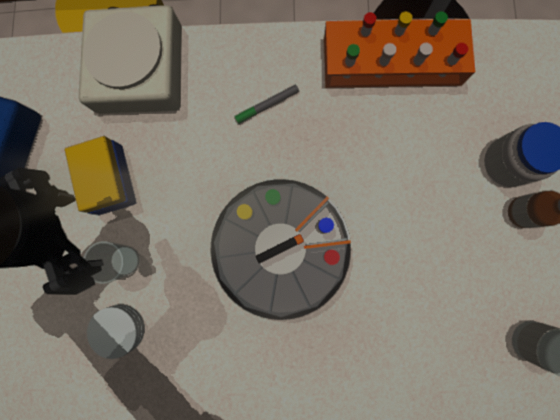

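View pics/scene4.png

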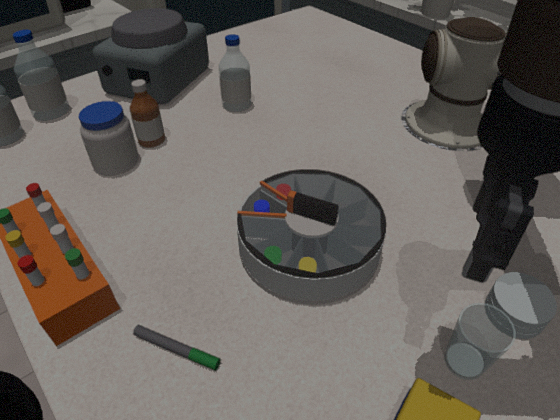

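In the top view the opening edges, centred at (311,214) and (327,244), flank the blue cap at (326,225). The middle of the opening is at -65.2° and the vial at -64.5°. The cap hasn't moved and the gripper is clear, well above the glassware. I'll let the arm settle, then hand in.

>>> move_arm(
  moves=[
    [0, 0, 0, 0, 1],
    [0, 0, 0, 0, 1],
    [0, 0, 0, 0, 1],
    [0, 0, 0, 0, 1],
  ],
)

```text
time: 8.08
ee_pos: [532.2, 309.6, 236.8]
orientation: [-70.6, 90.0, 45.0]
wrist_force: [0.5, -0.2, 0.7]
opening: 1.0
```

```bash
python3 -c "
from cell import r
o=r.get_obs();print(o['time'],o['dq'].round(1),o['wrist_force'].round(1));print(r.sign_off())"
```

```text
8.0833 [ 0.1  0.2  0.2 -0.  -0.1 -0.1] [ 0.5 -0.2  0.7]
the job is handed in; nothing more can be done
None
```

The opening now stands over the blue-capped vial. I gripped the handle at 40 N, turned the cover about 44° clockwise, let go and moved the arm clear, then handed the job in at about 8.1 s.

- **Alignment (top view):** the middle of the opening is at -65.2° and the vial at -64.5°. That is about 1 mm apart at the vial, against 15 mm allowed.
- **Alignment (scene view):** this camera put the vial at -62.0°, which would be about 5 mm off. It sees the cap at a slant, so I relied on the top view, and either reading is within tolerance.
- **Vial:** the blue cap's measured position changed by less than 1.5 mm in both views and the vial looks upright. I did not measure its tilt separately.
- **Robot:** wrist force stayed under about 10 N at each reading. At hand-in the gripper was open and clear of everything, and the joints were almost still. I did not measure the cover's speed after release.

One early check disagreed: where the two orange edges meet gave a turning axis about 8 mm away from the rim and handle fits. I used the rim and handle value, and the grasp and final picture bore it out.

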